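# Release the doming block from its bench clamp

## Task

On the jeweller's bench, two flip-over clamps each hold a steel cube; one of them is the doming block, with the round dimples. Flip the arm of that clamp up past upright until it rests back open on its stop, then lift the doming block out and set it down gently, same way up, in the middle of the round cork pad, without letting it drop.

Things in the scene. Friction and masses are not known exactly. Their poses are not given: they have to be found in the camera images.
- clamp_arm (a joint): Arm hinge of the doming block's clamp, rad: 0 shut (arm level over block), 1.57 upright, 2.1 open on its stop, leaning back. Hinge line: level, parallel to the block's y, 70 mm above the bench, 65 mm to the +x side of the block's centre. Turns nearly freely (0.15 kg arm): let go before upright it drops shut, beyond 1.75 it tips back to the stop and stays. Hinge cheeks 78 mm high.
- clamp_ball (a point): Centre of the black ball knob (26 mm diameter) on the free end of that arm, 135 mm from the hinge line. Axes turn with the arm: +x from ball to hinge, y along the hinge, z up when shut. Shut, it is 70 mm above the bench and 70 mm to the -x side of the block's centre, free all round; the arm there is an 11 mm rod. It swings up and over the block to +x. Below is the clamp base, 170 x 84 x 12 mm.
- doming_block: Steel cube of 46 mm, about 0.7 kg, round dimples in top and sides. Origin: centre of its underside; z up, x and y square to its sides. At first in its clamp's nest, underside 12 mm above the bench, rails 5 mm up its sides with 2 mm play: lifts straight out when the arm is open. The other clamp (alike, not listed) holds an equal cube with straight parallel grooves in its top.
- pad: Round cork pad, 140 mm in diameter and 6 mm thick, fixed flat on the bench. Origin at the centre of its underside, z up.
There are look-alikes about, which are no part of the job. Of the things that look like the pad, take the one that is farthest to the robot's right at the start. Leave any purple look-alike of the part that bears clamp_arm alone.

How it is judged:
By the outcome, as a careful person would: the job done as asked, in the order asked, and still so for the second after the job is handed in, with the robot touching nothing.
It also fails if it takes over 56 s, if anything falls off the work surface, if the arm or the gripper's body presses on something with over 40 N, if the wrist force passes 120 N, or if a joint passes its speed limit or range.

## Robot

A 6-joint arm with a two-finger parallel gripper is mounted at the origin on the work surface. World frame = base frame: x ahead of the robot, y to its left, z up, the work surface at z = 0. Lengths are in m, angles in rad, forces in N, time in s.
With the tool pointing down it reaches from about 0.35 to 0.975 m from the base axis. Payload 17.4 kg.
Tool frame: the origin (TCP) lies at the very end of the fingers, on their centre line; the grasp point (between the pads) lies 19 mm behind it (arm.pinch_z is the distance from the TCP to the grasp point, in m); x points along the fingers, y is the direction in which the jaws open and shut, and the axes are right-handed (so a half turn about x gives the same grasp; the last joint's range is limited). The gripper opens to 85 mm and grips with 20 to 120 N. Pads are 22 mm wide; open, the fingers measure 114 mm over their backs; the gripper's body (76 mm by 85 mm) begins 54 mm behind the grasp point. The pads swing forward as they close: fully open they stand 13 mm farther back than shut.
Start: joints at [1.102, 0.116, 1.442, -0, 1.584, -0.038], TCP at [0.282, 0.613, 0.231] pointing down, gripper open.
Joint ranges: [-2.83, 2.83], [-0.83, 2.19], [0.07, 2.5], [-1.14, 4.28], [0.01, 3], [-2.97, 2.97]. Speed limits (rad/s): [1.89, 1.89, 2.22, 3.14, 3.14, 3.14].

## Interface

Orientations are given as a unit quaternion [x, y, z, w].
In Python, from rig import arm, cams gives the robot as it stands.
- The arm moves only by the shell command python3 -m inch 'ROWS' [FORCE]. ROWS is JSON, a list of rows, each an object with "delta_rot": the turn, a rotation vector about the world's x, y, z in rad, a list of three; "offset": the shift along the world's x, y, z in mm, a list of three; "gripper": the finger opening in mm, from 0 to 85.4. In form: [{"delta_rot": [wx, wy, wz], "offset": [tx, ty, tz], "gripper": gripper}, ...]. A call has 1 to 10 rows; each row is the pose to reach, as a shift and turn from the pose commanded when the call began; what a row does not reach only later rows make up. A row lasts 1/12 s, in which the tool goes at most 41.7 mm and 7.16 degrees, less where a joint would pass 70% of its speed; a pose out of reach is approached as far as the arm can. A call with a gripper value outside its range is refused whole. The fingers move at their own pace and stop on an object; FORCE is the grip in N (left out, the last holds). Time passes only in rows, so rows that repeat a pose let the fingers close. It gives the time, the measured TCP pose, the force and the opening at its end, in the units of the state.
- arm.sense(): the state, without advancing time (a new reading comes with each control period).
- cams.capture(name): name is "side" or "top" or "wrist"; returns the picture (420x560x3 uint8, red, green, blue); there is no depth.
- cams.camera_params(name): a dict with "fov_y" (degrees; the focal length in pixels is half the picture's height over the tangent of half this angle, whatever the lens; pixels are square), "cx", "cy" (the principal point, pixels), "extrinsics" (4x4, takes a point from camera to world coordinates). Camera axes: x right, y up, looking along -z (the intrinsics and any distortion apply to the point x, -y, -z); pixel columns grow to the right and rows downward; lengths in m; the calibration is good to about 2 mm. A picture is of the moment at which its call begins: read the wrist's pose just before it. camera_params takes no time and is no camera call; for the wrist camera it gives the pose at the moment of the call.
- arm.hand_in(): hands the job in, once; it reports no verdict.
Trained networks look in the newest picture that a camera, given by its name, has taken for a name from the list of things; names that differ only in an ending like _2 or _b are one class to them, and where a whole thing is asked for, a point or a joint stands for the part that bears it (a point fixed in the world has none). Each returns a list of dicts, best first, with "confidence" (0 to 1); they miss things now and then, are a little off and sometimes report something else, mostly with a low value. They report only what shows in the picture. A call takes as long as a camera call. They do not tell look-alikes from the thing itself.
- cams.find_in(camera, query): "position" ([x, y, z] in m, in the coordinates of the camera as it stood for that picture, good to about 4 mm: the middle of the surface that is visible of it).
- cams.regions_of(camera, query): "pixels" (420x560 bool, what is visible of it).
- cams.landmark_of(camera, query): "position" ([x, y, z] in m, in the coordinates of the camera as it stood for that picture, good to about 4 mm: a listed point, or the origin of a listed thing).
The state is a dict: "time_s": time; "joint_pos": joint angles; "dq": joint speeds; "joint_efforts": joint torques, N m; "tool_pos": TCP position; "tcp_rot": TCP orientation; "contact_force": force on the tool from outside, world axes, zero at the start; "torque": the same for the moment, N m; "gripper_width": finger opening in m.
Only numpy, scipy, OpenCV 4.12 (cv2) and the standard library are available. Lean on these libraries where they do the work, as an engineer would, in place of code of your own. Each camera call takes 0.05 s, during which the arm holds its last target. There are 200 camera calls.

## Working session

There is one attempt and no reset: what is moved stays moved. The work goes in short steps, Python scripts to look and compute and a shell command to move; the robot and the scene stay as the last step left them, time stands still between calls to the robot, and variables do not carry over. Pictures are saved under pics/ and viewed, about 8 in all and at most 12, crops included, and the job is handed in when it is done.

```bash
mkdir -p pics; cat > h.py <<'E'
import numpy as np, cv2
from rig import arm, cams
def w(cam,p):
    E=np.array(cams.camera_params(cam)["extrinsics"]); return (E@np.r_[p,1])[:3]
def K(cam):
    p=cams.camera_params(cam); f=210/np.tan(np.radians(p["fov_y"])/2); return f,p["cx"],p["cy"],np.array(p["extrinsics"])
def ray(cam,u,v,z):
    f,cx,cy,E=K(cam); d=E[:3,:3]@np.array([(u-cx)/f,-(v-cy)/f,-1]); o=E[:3,3]; return o+d*(z-o[2])/d[2]
def proj(cam,P):
    f,cx,cy,E=K(cam); q=np.linalg.inv(E)@np.r_[P,1]; return cx-f*q[0]/q[2], cy+f*q[1]/q[2]
def save(im,n,s=1): cv2.imwrite("pics/"+n,cv2.resize(im[...,::-1],None,fx=s,fy=s,interpolation=cv2.INTER_CUBIC))
E
python3 - <<'E'
from h import *
for c in("top","side"):
    im=cams.capture(c); save(im,c+"0.png",1.4)
    p=cams.camera_params(c); print(c,{k:v for k,v in p.items() if k!="extrinsics"},np.round(K(c)[3],3).tolist())
    for q in("clamp_ball","doming_block","pad"):
        for d in cams.landmark_of(c,q): 
            P=w(c,d["position"]); print(q,np.round(P,3),round(d["confidence"],2),np.round(proj(c,P)))
print(arm.sense())
E
```

```text
top {'fov_y': 48.04094265813835, 'cx': 291.6446724671857, 'cy': 200.45573288782296} [[-0.113, 0.974, -0.199, 0.261], [-0.994, -0.11, 0.029, 0.097], [0.006, 0.201, 0.98, 1.163], [0.0, 0.0, 0.0, 1.0]]
clamp_ball [0.498 0.462 0.072] 0.94 [123. 212.]
clamp_ball [0.46  0.259 0.068] 0.74 [211. 219.]
doming_block [0.532 0.242 0.013] 0.53 [219. 193.]
doming_block [0.459 0.259 0.071] 0.51 [211. 219.]
pad [ 0.537 -0.224  0.   ] 0.93 [402. 173.]
pad [ 0.355 -0.15   0.004] 0.93 [384. 247.]
pad [0.46  0.262 0.068] 0.68 [210. 219.]
side {'fov_y': 50.52096391318775, 'cx': 277.6093245165149, 'cy': 216.38952017388277} [[0.955, 0.195, -0.225, 0.214], [-0.298, 0.64, -0.708, -0.772], [0.005, 0.743, 0.669, 0.856], [0.0, 0.0, 0.0, 1.0]]
clamp_ball [0.462 0.265 0.076] 0.86 [252. 171.]
clamp_ball [0.495 0.47  0.073] 0.78 [245. 135.]
doming_block [0.529 0.244 0.013] 0.63 [276. 188.]
pad [ 0.533 -0.225  0.002] 0.82 [337. 312.]
pad [ 0.359 -0.147 -0.002] 0.75 [255. 305.]
{'time_s': 0.4, 'joint_pos': array([ 1.10215201e+00,  1.16082991e-01,  1.44168578e+00, -9.77300921e-06,
        1.58405012e+00, -3.77852325e-02]), 'dq': array([-0.00026781, -0.00083821, -0.00221241, -0.00072905, -0.00107707,
        0.00021219]), 'joint_efforts': array([-5.45595649e-04, -7.30878925e+01, -6.31953835e+01, -1.13829233e-04,
        1.53881178e-03, -9.73853361e-06]), 'tool_pos': array([0.28190176, 0.61328022, 0.23119387]), 'tcp_rot': array([ 0.15107788,  0.69077845, -0.15123449,  0.69074506]), 'contact_force': array([-0.34866189,  0.99653592,  0.40598433]), 'torque': array([-0.05381185,  0.0054091 , -0.03947784]), 'gripper_width': 0.08545315104929241}
```

View pics/top0.png

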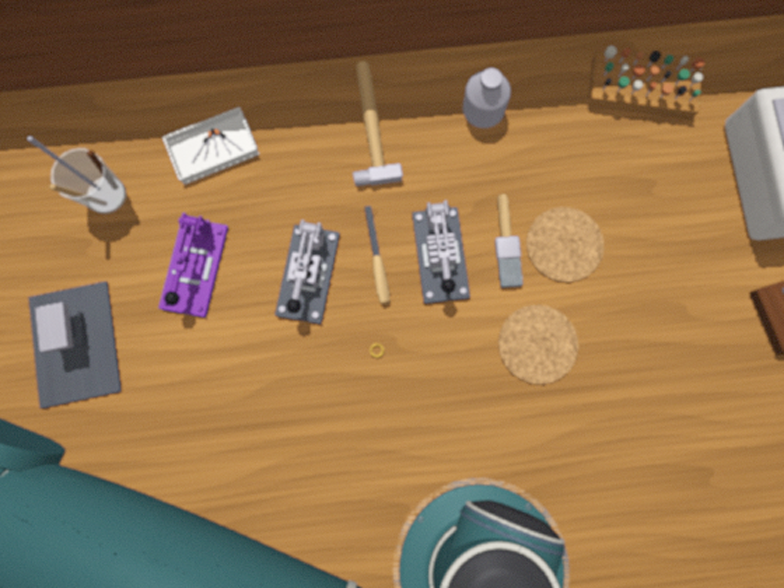

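View pics/side0.png

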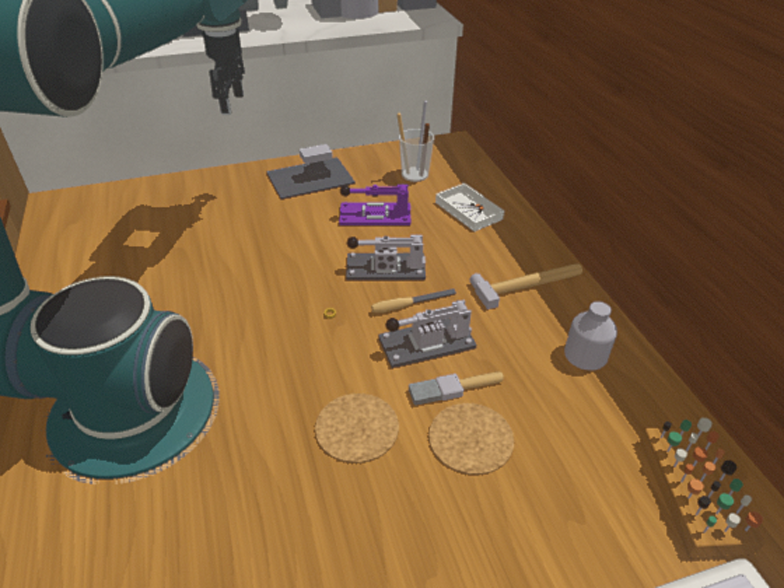

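Top view: the doming block's clamp is the middle one, around (308,270), with dimples on its side. The right-hand clamp at (440,253) has the grooves, and the purple one is a decoy. The cork pads are at (565,244) and (538,344); the farther right one is at y=-0.224. Next I work out the clamp yaw and the hover move.

```bash
python3 - <<'E'
from h import *
from scipy.spatial.transform import Rotation as R
for a,b in(((338,235),(322,322)),((290,227),(277,316)),((308,228),(293,306))):
    p,q=[ray("top",u/1.4,v/1.4,.012) for u,v in(a,b)]; d=p-q; print(np.degrees(np.arctan2(d[1],d[0])),p,q)
T=R.from_quat(arm.sense()["tcp_rot"]).as_matrix(); print(T.round(3)); print(np.degrees(np.arctan2(T[1,1],T[0,1])))
E=K("wrist")[3]; print(E.round(3))
E
```

```text
-15.362031363193962 [0.59203839 0.18055565 0.012     ] [0.4374965  0.22301342 0.012     ]
-12.461775889451324 [0.6166333  0.26544058 0.012     ] [0.45697949 0.30072325 0.012     ]
-15.280189814758911 [0.61113953 0.23325711 0.012     ] [0.47160761 0.27137687 0.012     ]
[[-0.     0.418  0.909]
 [-0.     0.909 -0.418]
 [-1.    -0.     0.   ]]
65.31358525163351
[[ 0.418 -0.864 -0.281  0.209]
 [ 0.908  0.397  0.13   0.647]
 [-0.001 -0.309  0.951  0.375]
 [ 0.     0.     0.     1.   ]]
```

```bash
python3 -m inch '[{"delta_rot":[0,0,0.17],"offset":[165,-351,-20],"gripper":60},{"delta_rot":[0,0,0.17],"offset":[165,-351,-20],"gripper":60},{"delta_rot":[0,0,0.17],"offset":[165,-351,-20],"gripper":60},{"delta_rot":[0,0,0.17],"offset":[165,-351,-20],"gripper":60},{"delta_rot":[0,0,0.17],"offset":[165,-351,-20],"gripper":60},{"delta_rot":[0,0,0.17],"offset":[165,-351,-20],"gripper":60},{"delta_rot":[0,0,0.17],"offset":[165,-351,-20],"gripper":60},{"delta_rot":[0,0,0.17],"offset":[165,-351,-20],"gripper":60},{"delta_rot":[0,0,0.17],"offset":[165,-351,-20],"gripper":60},{"delta_rot":[0,0,0.17],"offset":[165,-351,-20],"gripper":60}]' 20
python3 -m inch '[{"delta_rot":[0,0,0],"offset":[0,0,0],"gripper":60},{"delta_rot":[0,0,0],"offset":[0,0,0],"gripper":60},{"delta_rot":[0,0,0],"offset":[0,0,0],"gripper":60}]'
python3 - <<'E'
from h import *
print(arm.sense()["tool_pos"],arm.sense()["time_s"])
im=cams.capture("wrist"); save(im,"w1.png",1.4)
for q in("clamp_ball","doming_block"):
    for d in cams.landmark_of("wrist",q):
        P=w("wrist",d["position"]); print(q,np.round(P,4),round(d["confidence"],2),np.round(proj("wrist",P)))
E
```

```text
time_s: 1.23
tool_pos: [0.4482, 0.2584, 0.2113]
tcp_rot: [0.093, 0.701, -0.093, 0.701]
contact_force: [-0.2, 0.7, 0.1]
gripper_width: 0.0602
time_s: 1.48
tool_pos: [0.4467, 0.2628, 0.2114]
tcp_rot: [0.092, 0.701, -0.092, 0.701]
contact_force: [0.0, 0.2, -0.2]
gripper_width: 0.0603
[0.44669184 0.26284372 0.21142471] 1.4833
clamp_ball [0.459  0.2643 0.0707] 0.95 [279. 214.]
clamp_ball [0.4966 0.4659 0.0716] 0.94 [539. 196.]
doming_block [0.5252 0.2434 0.0101] 0.73 [275. 261.]
```

View pics/w1.png

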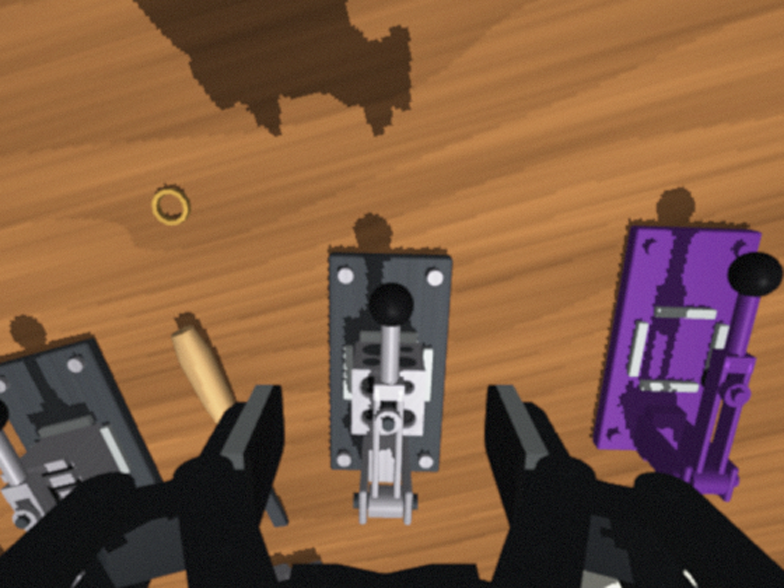

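The wrist view confirms it: dimpled block, ball at (391,303), hinge at about (386,503). I'll compute the yaw and ball position from these.

```bash
python3 - <<'E'
from h import *
b=ray("wrist",391/1.4,303/1.4,.07);h=ray("wrist",386/1.4,505/1.4,.07);d=h-b
print(b,h,np.linalg.norm(d),np.degrees(np.arctan2(d[1],d[0])))
for a,c in(((330,254),(331,470)),((452,257),(438,470))):
    p,q=[ray("wrist",u/1.4,v/1.4,.012) for u,v in(a,c)]; d=q-p; print(p,q,np.linalg.norm(d),np.degrees(np.arctan2(d[1],d[0])))
E
```

```text
[0.46089192 0.2640388  0.07      ] [0.59540553 0.22549005 0.07      ] 0.1399282639879342 -15.991180919073056
[0.43548188 0.22905143 0.012     ] [0.59905297 0.18073338 0.012     ] 0.1705583006712443 -16.45686769305189
[0.4585268  0.30779029 0.012     ] [0.62023292 0.2606536  0.012     ] 0.16843615630579617 -16.25119353734024
```

```bash
python3 -m inch '[{"delta_rot":[0,0,-0.02],"offset":[14,1.5,-40],"gripper":60},{"delta_rot":[0,0,-0.02],"offset":[14,1.5,-80],"gripper":60},{"delta_rot":[0,0,-0.02],"offset":[14,1.5,-110],"gripper":60},{"delta_rot":[0,0,-0.02],"offset":[14,1.5,-140],"gripper":60},{"delta_rot":[0,0,-0.02],"offset":[14,1.5,-161],"gripper":60},{"delta_rot":[0,0,-0.02],"offset":[14,1.5,-161],"gripper":60},{"delta_rot":[0,0,-0.02],"offset":[14,1.5,-161],"gripper":40}]' 20
python3 -m inch '[{"delta_rot":[0,0,0],"offset":[0,0,0],"gripper":20},{"delta_rot":[0,0,0],"offset":[0,0,0],"gripper":20},{"delta_rot":[0,0,0],"offset":[0,0,0],"gripper":20},{"delta_rot":[0,0,0],"offset":[0,0,0],"gripper":20},{"delta_rot":[0,0,0],"offset":[0,0,0],"gripper":20}]' 20
python3 - <<'E'
from h import *
im=cams.capture("wrist"); save(im,"w2.png")
E
```

```text
time_s: 2.22
tool_pos: [0.4603, 0.2643, 0.0501]
tcp_rot: [0.098, 0.701, -0.099, 0.7]
contact_force: [0.5, 0.8, 0.6]
gripper_width: 0.0489
time_s: 2.63
tool_pos: [0.4613, 0.2634, 0.0524]
tcp_rot: [0.099, 0.7, -0.099, 0.701]
contact_force: [-5.3, -9.4, 8.3]
gripper_width: 0.0244
```

View pics/w2.png

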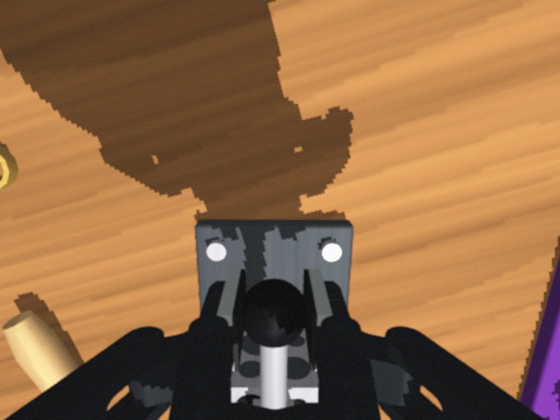

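The ball is held between the pads, but the 24.4 mm opening is under 26 mm, so the grip is slightly high. I'll reopen, drop a little and grip again.

```bash
python3 -m inch '[{"delta_rot":[0,0,0],"offset":[0,0,0],"gripper":34},{"delta_rot":[0,0,0],"offset":[0,0,0],"gripper":34},{"delta_rot":[0,0,0],"offset":[1.5,-1.5,-4.5],"gripper":34},{"delta_rot":[0,0,0],"offset":[1.5,-1.5,-4.5],"gripper":34},{"delta_rot":[0,0,0],"offset":[1.5,-1.5,-4.5],"gripper":20},{"delta_rot":[0,0,0],"offset":[1.5,-1.5,-4.5],"gripper":20},{"delta_rot":[0,0,0],"offset":[1.5,-1.5,-4.5],"gripper":20},{"delta_rot":[0,0,0],"offset":[1.5,-1.5,-4.5],"gripper":20}]' 20
python3 - <<'E'
import numpy as np
u=np.array([.960,-.279])
for t in np.arange(0,2.11,.15): print(round(t,2),np.round(135*np.r_[u*(1-np.cos(t)),np.sin(t)],0))
E
```

```text
time_s: 3.35
tool_pos: [0.4625, 0.2626, 0.0459]
tcp_rot: [0.099, 0.7, -0.099, 0.7]
contact_force: [1.2, 6.3, -0.7]
gripper_width: 0.0247
0.0 [ 0. -0.  0.]
0.15 [ 1. -0. 20.]
0.3 [ 6. -2. 40.]
0.45 [13. -4. 59.]
0.6 [23. -7. 76.]
0.75 [ 35. -10.  92.]
0.9 [ 49. -14. 106.]
1.05 [ 65. -19. 117.]
1.2 [ 83. -24. 126.]
1.35 [101. -29. 132.]
1.5 [120. -35. 135.]
1.65 [140. -41. 135.]
1.8 [159. -46. 131.]
1.95 [178. -52. 125.]
2.1 [195. -57. 117.]
```

```bash
python3 -m inch '[{"delta_rot":[0,0,0],"offset":[0,0,10],"gripper":20},{"delta_rot":[0,0,0],"offset":[1,0,20],"gripper":20},{"delta_rot":[0,0,0],"offset":[3,-1,30],"gripper":20},{"delta_rot":[0,0,0],"offset":[6,-2,40],"gripper":20},{"delta_rot":[0,0,0],"offset":[9,-3,50],"gripper":20},{"delta_rot":[0,0,0],"offset":[13,-4,59],"gripper":20},{"delta_rot":[0,0,0],"offset":[23,-7,76],"gripper":20},{"delta_rot":[0,0,0],"offset":[29,-8,84],"gripper":20},{"delta_rot":[0,0,0],"offset":[35,-10,92],"gripper":20},{"delta_rot":[0,0,0],"offset":[35,-10,92],"gripper":20}]' 25
```

```text
time_s: 4.18
tool_pos: [0.4984, 0.2522, 0.1391]
tcp_rot: [0.099, 0.7, -0.099, 0.701]
contact_force: [-3.6, 3.3, 2.7]
gripper_width: 0.024
```

```bash
python3 -m inch '[{"delta_rot":[0,0,0],"offset":[14,-4,14],"gripper":20},{"delta_rot":[0,0,0],"offset":[30,-9,25],"gripper":20},{"delta_rot":[0,0,0],"offset":[48,-14,34],"gripper":20},{"delta_rot":[0,0,0],"offset":[66,-19,40],"gripper":20},{"delta_rot":[0,0,0],"offset":[85,-25,43],"gripper":20},{"delta_rot":[0,0,0],"offset":[105,-31,43],"gripper":20},{"delta_rot":[0,0,0],"offset":[124,-36,39],"gripper":20},{"delta_rot":[0,0,0],"offset":[143,-42,33],"gripper":20},{"delta_rot":[0,0,0],"offset":[151,-44,30],"gripper":20},{"delta_rot":[0,0,0],"offset":[151,-44,30],"gripper":20}]' 25
python3 - <<'E'
from h import *
im=cams.capture("side"); save(im[80:300,180:420],"s2.png",3)
E
```

```text
time_s: 5.02
tool_pos: [0.6497, 0.2078, 0.1664]
tcp_rot: [0.099, 0.7, -0.099, 0.7]
contact_force: [2.0, 2.1, 3.6]
gripper_width: 0.0244
```

View pics/s2.png

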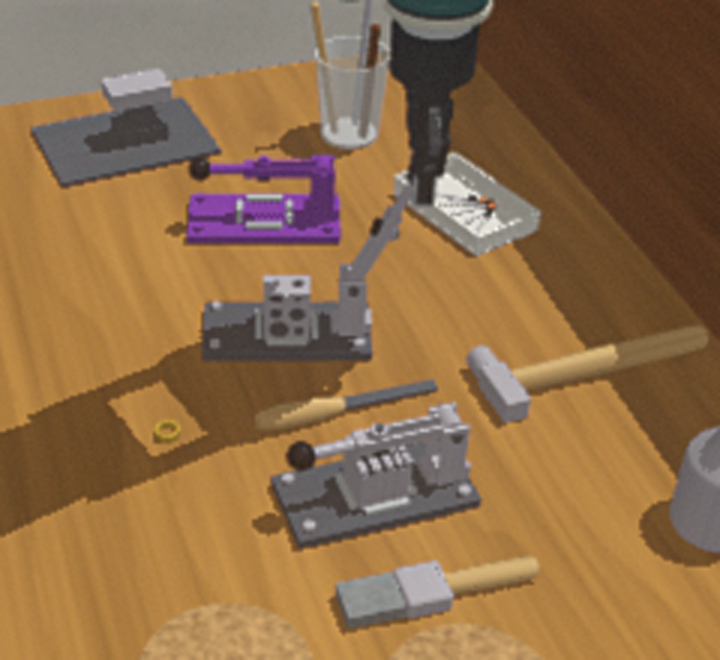

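The arm (crop (350,270)–(410,190)) leans back past upright, held by the gripper. I'll release it, retreat upward and move over the block.

```bash
python3 -m inch '[{"delta_rot":[0,0,0],"offset":[2,-0.5,-1],"gripper":30},{"delta_rot":[0,0,0],"offset":[2,-0.5,-1],"gripper":50},{"delta_rot":[0,0,0],"offset":[2,-0.5,-1],"gripper":50},{"delta_rot":[0,0,0],"offset":[2,-0.5,-1],"gripper":50},{"delta_rot":[0,0,0],"offset":[2,-0.5,20],"gripper":50},{"delta_rot":[0,0,0],"offset":[2,-0.5,50],"gripper":50},{"delta_rot":[0,0,0],"offset":[2,-0.5,80],"gripper":60}]'
python3 -m inch '[{"delta_rot":[0,0,0],"offset":[-30,9,0],"gripper":85},{"delta_rot":[0,0,0],"offset":[-65,20,0],"gripper":85},{"delta_rot":[0,0,0],"offset":[-100,30,-10],"gripper":85},{"delta_rot":[0,0,0],"offset":[-123,37.5,-40],"gripper":85},{"delta_rot":[0,0,0],"offset":[-123,37.5,-75],"gripper":85},{"delta_rot":[0,0,0],"offset":[-123,37.5,-95],"gripper":85},{"delta_rot":[0,0,0],"offset":[-123,37.5,-95],"gripper":85},{"delta_rot":[0,0,0],"offset":[-123,37.5,-95],"gripper":85}]'
python3 - <<'E'
from h import *
im=cams.capture("wrist"); save(im,"w3.png",1.4)
for d in cams.landmark_of("wrist","doming_block"):
        P=w("wrist",d["position"]); print(np.round(P,4),round(d["confidence"],2))
im=cams.capture("side")
for d in cams.landmark_of("side","clamp_ball"): print(w("side",d["position"]),d["confidence"])
E
```

```text
time_s: 5.65
tool_pos: [0.6497, 0.2078, 0.2482]
tcp_rot: [0.099, 0.701, -0.099, 0.7]
contact_force: [1.1, -0.4, -0.3]
gripper_width: 0.0592
time_s: 6.32
tool_pos: [0.527, 0.2453, 0.1528]
tcp_rot: [0.099, 0.7, -0.099, 0.7]
contact_force: [1.0, 0.8, 0.9]
gripper_width: 0.0848
[0.527  0.2427 0.0167] 0.85
[0.65895455 0.2065807  0.18939663] 0.67
[0.49941232 0.47053143 0.07006369] 0.63
```

View pics/w3.png

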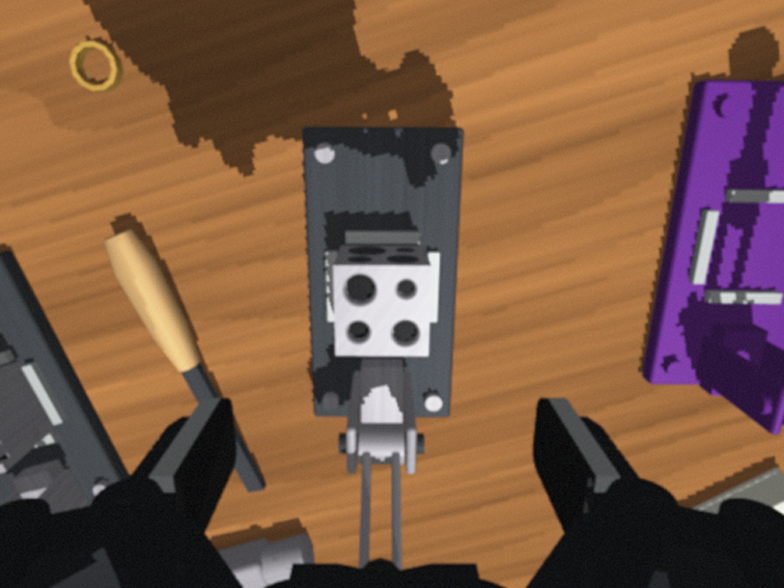

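The arm rests open. The block's top face is at (334..434, 265..356), slightly turned. The file blade at (200,370)–(255,485) is close by, so I'll check its clearance to the right finger.

```bash
python3 - <<'E'
from h import *
C=[ray("wrist",u/1.4,v/1.4,.058) for u,v in((333,265),(434,265),(431,356),(336,356))]
print(np.mean(C,0),[round(np.degrees(np.arctan2(*(b-a)[1::-1])),1) for a,b in((C[0],C[3]),(C[1],C[2]))],[np.linalg.norm(C[i]-C[i-1]).round(4) for i in range(4)])
u=np.array([.960,-.279]);v=np.array([.279,.96]);c=np.array([.528,.2445])
for p in((115,240),(190,372),(215,400),(255,487),(265,487)):
    P=ray("wrist",p[0]/1.4,p[1]/1.4,.006)[:2]-c; print(p,(P@u).round(3),(P@v).round(3))
E
```

```text
[0.53193464 0.24479605 0.058     ] [np.float64(-16.0), np.float64(-16.3)] [np.float64(0.047), np.float64(0.0478), np.float64(0.047), np.float64(0.0477)]
(115, 240) -0.021 -0.151
(190, 372) 0.061 -0.118
(215, 400) 0.081 -0.104
(255, 487) 0.146 -0.084
(265, 487) 0.146 -0.078
```

```bash
python3 -m inch '[{"delta_rot":[0,0,0],"offset":[4,-1,-35],"gripper":85},{"delta_rot":[0,0,0],"offset":[4,-1,-65],"gripper":85},{"delta_rot":[0,0,0],"offset":[4,-1,-95],"gripper":85},{"delta_rot":[0,0,0],"offset":[4,-1,-115],"gripper":85},{"delta_rot":[0,0,0],"offset":[4,-1,-129],"gripper":85},{"delta_rot":[0,0,0],"offset":[4,-1,-129],"gripper":70},{"delta_rot":[0,0,0],"offset":[4,-1,-129],"gripper":55}]' 30
python3 -m inch '[{"delta_rot":[0,0,0],"offset":[0,0,0],"gripper":40},{"delta_rot":[0,0,0],"offset":[0,0,0],"gripper":40},{"delta_rot":[0,0,0],"offset":[0,0,0],"gripper":40},{"delta_rot":[0,0,0],"offset":[0,0,0],"gripper":40}]' 30
```

```text
time_s: 7.1
tool_pos: [0.5319, 0.2444, 0.0247]
tcp_rot: [0.099, 0.7, -0.099, 0.7]
contact_force: [-0.1, -0.2, 0.8]
gripper_width: 0.0632
time_s: 7.43
tool_pos: [0.5324, 0.2444, 0.026]
tcp_rot: [0.099, 0.699, -0.099, 0.701]
contact_force: [-2.0, -5.1, 7.2]
gripper_width: 0.0455
```

```bash
python3 -m inch '[{"delta_rot":[0,0,0],"offset":[0,0,0],"gripper":30},{"delta_rot":[0,0,0],"offset":[0,0,0],"gripper":30},{"delta_rot":[0,0,0],"offset":[0,0,4],"gripper":30},{"delta_rot":[0,0,0],"offset":[0,0,10],"gripper":30},{"delta_rot":[0,0,0],"offset":[0,0,20],"gripper":30},{"delta_rot":[0,0,0],"offset":[0,0,40],"gripper":30},{"delta_rot":[0,0,0],"offset":[0,0,65],"gripper":30},{"delta_rot":[0,0,0],"offset":[0,0,95],"gripper":30},{"delta_rot":[0,0,0],"offset":[0,0,125],"gripper":30},{"delta_rot":[0,0,0],"offset":[0,0,125],"gripper":30}]' 80
python3 - <<'E'
from h import *
im=cams.capture("side"); save(im[60:280,180:420],"s3.png",3)
cams.capture("top")
for c in("top","side"):
  for d in cams.landmark_of(c,"pad"): print(c,w(c,d["position"]),d["confidence"])
  for d in cams.regions_of(c,"pad"):
    m=d["pixels"]; ys,xs=np.nonzero(m); e=cv2.fitEllipse(max(cv2.findContours(m.astype(np.uint8),0,1)[0],key=len)); print(c,m.sum(),ray(c,*e[0],.006),d["confidence"])
E
```

```text
time_s: 8.27
tool_pos: [0.5332, 0.2452, 0.1564]
tcp_rot: [0.101, 0.698, -0.097, 0.703]
contact_force: [0.9, 0.9, -4.8]
gripper_width: 0.0451
top [ 0.53282384 -0.22778019  0.00307808] 0.74
top [ 0.35574038 -0.15408702  0.00391731] 0.74
top 2280 [ 0.53204175 -0.22590166  0.006     ] 0.92
top 2577 [ 0.3576093  -0.14918064  0.006     ] 0.92
side [ 0.3566281  -0.14843473 -0.00332383] 0.62
side [ 0.53316095 -0.22654883  0.00072479] 0.61
side 2383 [ 0.52789844 -0.2298922   0.006     ] 0.65
```

View pics/s3.png

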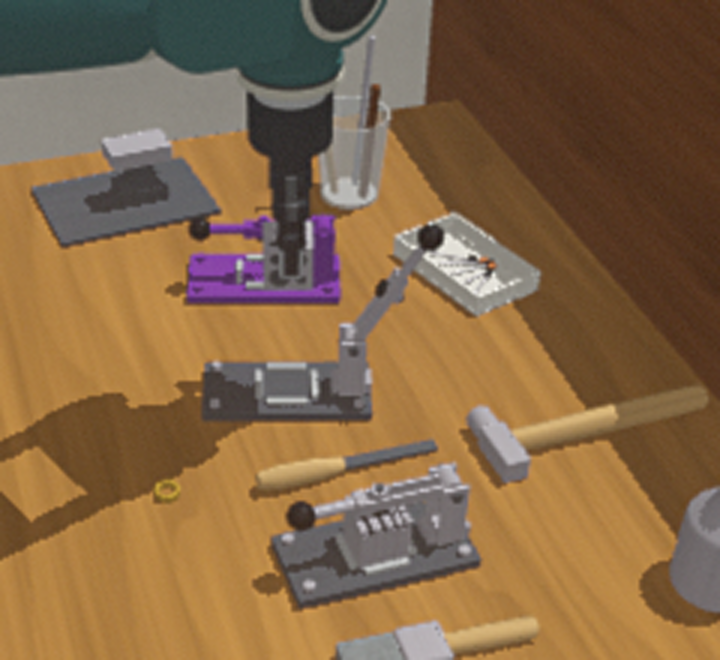

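Block is in the gripper, level, and the clamp arm stays open (ball at crop (430,237)). Pad centre is about (0.533, -0.2265). Carrying over at height.

```bash
python3 -m inch '[{"delta_rot":[0,0,0],"offset":[0,-12,3],"gripper":30},{"delta_rot":[0,0,0],"offset":[0,-35,8],"gripper":30},{"delta_rot":[0,0,0],"offset":[0,-68,10],"gripper":30},{"delta_rot":[0,0,0],"offset":[0,-104,10],"gripper":30},{"delta_rot":[0,0,0],"offset":[0,-140,10],"gripper":30},{"delta_rot":[0,0,0],"offset":[0,-176,10],"gripper":30},{"delta_rot":[0,0,0],"offset":[0,-212,10],"gripper":30},{"delta_rot":[0,0,0],"offset":[0,-248,10],"gripper":30},{"delta_rot":[0,0,0],"offset":[0,-284,10],"gripper":30},{"delta_rot":[0,0,0],"offset":[0,-320,10],"gripper":30}]'
python3 -m inch '[{"delta_rot":[0,0,0],"offset":[0,-36,0],"gripper":30},{"delta_rot":[0,0,0],"offset":[0,-70,0],"gripper":30},{"delta_rot":[0,0,0],"offset":[0,-100,-15],"gripper":30},{"delta_rot":[0,0,0],"offset":[0,-125,-35],"gripper":30},{"delta_rot":[0,0,0],"offset":[0,-142,-60],"gripper":30},{"delta_rot":[0,0,0],"offset":[0,-151,-80],"gripper":30},{"delta_rot":[0,0,0],"offset":[0,-151,-90],"gripper":30},{"delta_rot":[0,0,0],"offset":[0,-151,-90],"gripper":30},{"delta_rot":[0,0,0],"offset":[0,-151,-90],"gripper":30}]'
python3 - <<'E'
from h import *
print(arm.sense()["tool_pos"],arm.sense()["tcp_rot"])
im=cams.capture("wrist"); save(im,"w4.png",1.4)
for d in cams.landmark_of("wrist","pad"): print("pad",w("wrist",d["position"]),d["confidence"])
for d in cams.landmark_of("wrist","doming_block"): print("blk",w("wrist",d["position"]),d["confidence"])
E
```

```text
time_s: 9.4
tool_pos: [0.5306, -0.0777, 0.1582]
tcp_rot: [0.099, 0.7, -0.099, 0.7]
contact_force: [0.6, -0.5, -7.6]
gripper_width: 0.0448
time_s: 10.15
tool_pos: [0.5311, -0.2263, 0.0687]
tcp_rot: [0.099, 0.701, -0.099, 0.7]
contact_force: [0.3, -1.1, -6.3]
gripper_width: 0.045
[ 0.53110939 -0.22628636  0.06868758] [ 0.09910626  0.70052955 -0.09875011  0.69977476]
pad [ 0.53800966 -0.22567508  0.00149576] 0.77
blk [ 0.52799241 -0.22698507  0.05117525] 0.81
```

View pics/w4.png

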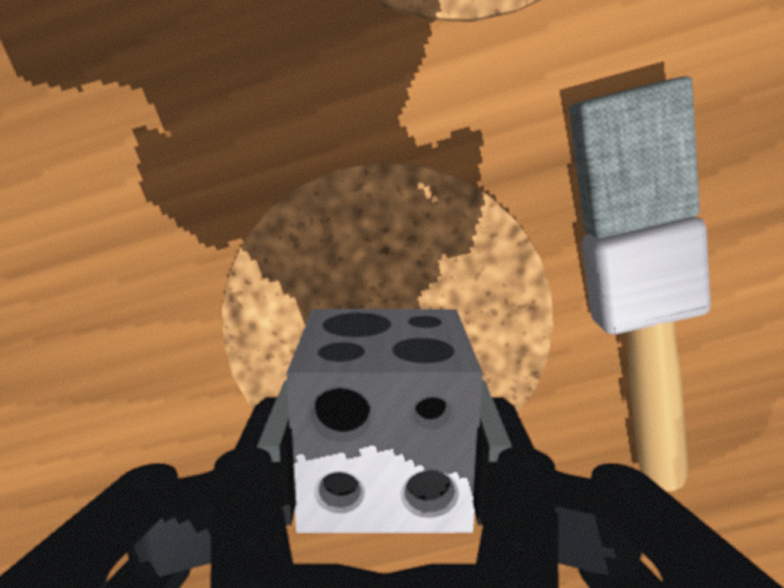

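The block hangs level over the pad; the visible pad rim passes through (222,315), (387,164) and (552,315). I'll fit the rim with the known radius.

```bash
python3 - <<'E'
from h import *
from scipy.optimize import least_squares as ls
P=np.array([ray("wrist",u/1.4,v/1.4,.006)[:2] for u,v in((222,315),(552,315),(387,164),(298,188),(476,183),(243,243),(240,390),(538,390),(527,240))])
r=ls(lambda c:np.hypot(*(P-c[:2]).T)-c[2],[.53,-.22,.07]); print(r.x,r.fun.round(3))
r=ls(lambda c:np.hypot(*(P-c).T)-.07,[.53,-.22]); print(r.x,r.fun.round(3))
E
```

```text
[ 0.53526396 -0.22515881  0.07079443] [-0.    -0.001 -0.     0.     0.001 -0.    -0.     0.001 -0.001]
[ 0.53452654 -0.22495434] [ 0.001 -0.    -0.     0.     0.002  0.     0.001  0.002 -0.001]
```

```bash
python3 -m inch '[{"delta_rot":[0,0,0],"offset":[3,1,-10],"gripper":30},{"delta_rot":[0,0,0],"offset":[3,1,-20],"gripper":30},{"delta_rot":[0,0,0],"offset":[3,1,-30],"gripper":30},{"delta_rot":[0,0,0],"offset":[3,1,-36],"gripper":30},{"delta_rot":[0,0,0],"offset":[3,1,-40],"gripper":30},{"delta_rot":[0,0,0],"offset":[3,1,-42],"gripper":30},{"delta_rot":[0,0,0],"offset":[3,1,-43],"gripper":30},{"delta_rot":[0,0,0],"offset":[3,1,-44],"gripper":30},{"delta_rot":[0,0,0],"offset":[3,1,-44],"gripper":30}]'
python3 -m inch '[{"delta_rot":[0,0,0],"offset":[0,0,-1],"gripper":30},{"delta_rot":[0,0,0],"offset":[0,0,-2],"gripper":30},{"delta_rot":[0,0,0],"offset":[0,0,-2],"gripper":30}]'
python3 -m inch '[{"delta_rot":[0,0,0],"offset":[0,0,-0.5],"gripper":30},{"delta_rot":[0,0,0],"offset":[0,0,-1],"gripper":30},{"delta_rot":[0,0,0],"offset":[0,0,-1],"gripper":30}]'
```

```text
time_s: 11.05
tool_pos: [0.5345, -0.2258, 0.025]
tcp_rot: [0.099, 0.7, -0.099, 0.7]
contact_force: [0.2, 0.2, -7.2]
gripper_width: 0.0445
time_s: 11.3
tool_pos: [0.5344, -0.2257, 0.0228]
tcp_rot: [0.099, 0.7, -0.099, 0.7]
contact_force: [-1.4, 0.3, -7.1]
gripper_width: 0.0451
time_s: 11.55
tool_pos: [0.5343, -0.2256, 0.0217]
tcp_rot: [0.099, 0.7, -0.099, 0.7]
contact_force: [0.4, 0.4, -6.3]
gripper_width: 0.0451
```

```bash
python3 -m inch '[{"delta_rot":[0,0,0],"offset":[0,0,-0.5],"gripper":30},{"delta_rot":[0,0,0],"offset":[0,0,-1],"gripper":30},{"delta_rot":[0,0,0],"offset":[0,0,-1],"gripper":30}]'
python3 -m inch '[{"delta_rot":[0,0,0],"offset":[0,0,-0.5],"gripper":30},{"delta_rot":[0,0,0],"offset":[0,0,-1],"gripper":30},{"delta_rot":[0,0,0],"offset":[0,0,-1],"gripper":30}]'
```

```text
time_s: 11.8
tool_pos: [0.5344, -0.2256, 0.0207]
tcp_rot: [0.099, 0.7, -0.099, 0.7]
contact_force: [0.8, -0.1, -6.5]
gripper_width: 0.045
time_s: 12.05
tool_pos: [0.5344, -0.2257, 0.0203]
tcp_rot: [0.099, 0.7, -0.099, 0.7]
contact_force: [-4.2, 1.3, 1.6]
gripper_width: 0.0448
```

Contact at z=0.0203, as predicted; the load is on the pad. Releasing gently.

```bash
python3 -m inch '[{"delta_rot":[0,0,0],"offset":[0,0,0],"gripper":44},{"delta_rot":[0,0,0],"offset":[0,0,0],"gripper":44}]' 20
python3 -m inch '[{"delta_rot":[0,0,0],"offset":[0,0,0],"gripper":50},{"delta_rot":[0,0,0],"offset":[0,0,0],"gripper":60},{"delta_rot":[0,0,0],"offset":[0,0,0],"gripper":75},{"delta_rot":[0,0,0],"offset":[0,0,0],"gripper":75},{"delta_rot":[0,0,0],"offset":[0,0,5],"gripper":75},{"delta_rot":[0,0,0],"offset":[0,0,30],"gripper":75},{"delta_rot":[0,0,0],"offset":[0,0,65],"gripper":75},{"delta_rot":[0,0,0],"offset":[0,0,100],"gripper":75},{"delta_rot":[0,0,0],"offset":[0,0,135],"gripper":75},{"delta_rot":[0,0,0],"offset":[0,0,150],"gripper":75}]'
python3 -m inch '[{"delta_rot":[0,0,0],"offset":[-30,0,10],"gripper":75},{"delta_rot":[0,0,0],"offset":[-60,0,10],"gripper":75},{"delta_rot":[0,0,0],"offset":[-60,0,10],"gripper":75},{"delta_rot":[0,0,0],"offset":[-60,0,10],"gripper":75}]'
python3 - <<'E'
from h import *
im=cams.capture("wrist"); save(im,"w5.png",1.4)
for q in("pad","doming_block"):
  for d in cams.landmark_of("wrist",q): print(q,w("wrist",d["position"]),d["confidence"])
im=cams.capture("side"); save(im,"s5.png",1.4)
for d in cams.landmark_of("side","clamp_ball"): print(w("side",d["position"]),d["confidence"])
E
```

```text
time_s: 12.22
tool_pos: [0.5345, -0.2257, 0.0203]
tcp_rot: [0.099, 0.7, -0.099, 0.7]
contact_force: [-5.7, 1.1, 2.3]
gripper_width: 0.0451
time_s: 13.05
tool_pos: [0.5354, -0.2261, 0.1756]
tcp_rot: [0.098, 0.698, -0.1, 0.702]
contact_force: [0.4, 0.9, 0.2]
gripper_width: 0.075
time_s: 13.38
tool_pos: [0.4738, -0.2258, 0.1808]
tcp_rot: [0.099, 0.699, -0.099, 0.701]
contact_force: [0.8, 1.4, -0.1]
gripper_width: 0.0747
pad [ 0.357164   -0.14584122  0.000577  ] 0.82
doming_block [ 0.53231902 -0.22539296  0.00101161] 0.64
```

View pics/w5.png

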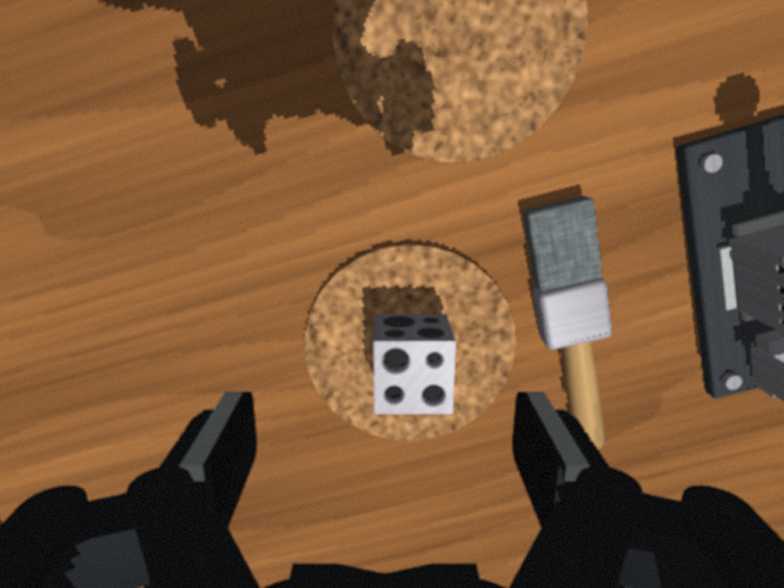

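View pics/s5.png

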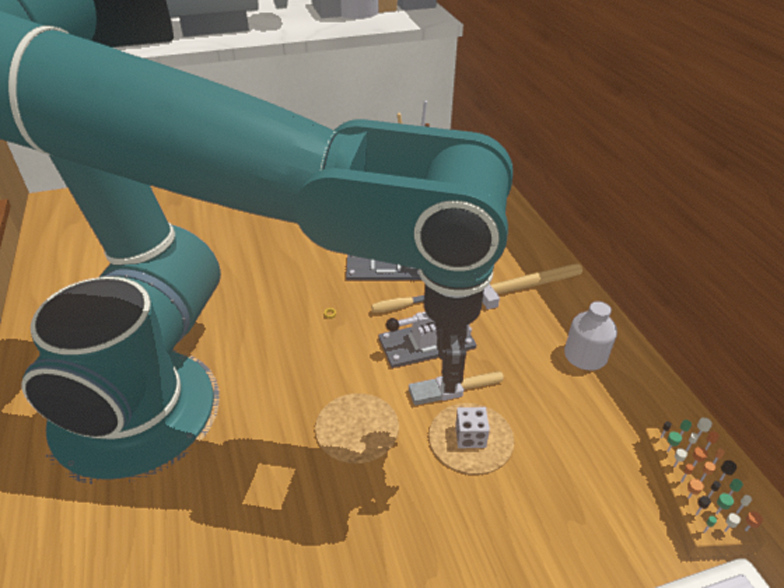

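The block sits upright on the pad: top face centre at (414,377), pad ellipse centre at about (410,341). One numeric check on centring and on the arm, then I hand in.

```bash
python3 - <<'E'
from h import *
print(ray("wrist",410/1.4,341/1.4,.006),ray("wrist",414.5/1.4,377/1.4,.052))
cams.capture("top")
for d in cams.landmark_of("top","clamp_ball"): print(w("top",d["position"]),d["confidence"])
s=arm.sense(); print(s["time_s"],s["contact_force"])
arm.hand_in()
E
```

```text
[ 0.52820954 -0.2227881   0.006     ] [ 0.53156743 -0.22325945  0.052     ]
[0.49584867 0.46042226 0.06975758] 0.74
13.7333 [0.33129893 0.35266661 0.19275412]
the job is handed in; nothing more can be done
```

I did the whole job in order and handed it in at about 13.7 s. I flipped the doming clamp's arm up and over, let it tip back onto its stop, lifted the block straight out and lowered it onto the right-hand cork pad until it touched, then let go.

- **Block:** the last wrist and side pictures show it same way up. By my measurement it is about 3 mm from the pad's centre, which is within the calibration error. The gripper was clear of it, with almost no contact force.
- **Clamp arm:** the last good check came after release. The ball was at (0.659, 0.207, 0.189) against about (0.656, 0.207, 0.187) expected on the stop, and a later side picture, with the block lifted out, still showed it open.
- **Check that failed:** the final top and side searches for the arm's ball did not find it. The side search found nothing and the top search returned only the purple look-alike's ball. The robot was blocking the view from the side. So I did not see the arm open again at hand-in, though nothing had touched it since.

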